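# Stow the loaded soldering tray in the bench rack

### The job

Put the soldering tray away in the bench rack, with the thing that stands on it still standing on it: use the low rails if the load fits under the rack's shelf (the fire brick does), and only if it is too tall (the flux jar is) the open top rails. Slide the tray in level until the spring catch at the back snaps shut and holds it, easing it through without ramming the rack, then let go. Leave the thing on the slate tile where it is.

Things in the scene. Friction and masses are not known exactly. Their poses are not given: they have to be found in the camera images.
- tray_center (a point): Bare folded metal tray, plate 100 mm long (its x) by 110 mm wide (y), on two black runners, 8 mm thick together; starts flat on the bench. This point: middle of the plate's upper face, 8 mm above the runners' underside. Its x axis points the way it goes into the rack. A 6 mm rim stands 11 mm in from the sides. Tray and handle 0.13 kg, load 0.11 kg.
- tray_handle (a point): Centre of the tray's wooden handle, a bar 52 mm long (along the tray's x), 18 mm wide (y), 20 mm high, fixed 110 mm in front (-x) of the tray's centre and 16 mm above the plate; 24 mm above the bench at the start. Axes as the tray's. Take it across its 18 mm width.
- tray_spear (a point): Point of the flat steel spear behind the tray, 78 mm ahead (+x) of the tray's centre. The spear is 9 mm high; its shoulders, 11 mm wide, lie 16 mm behind its point. It snaps into the catch at the back of the rack.
- brick_center (a point): Centre of the scorched fire brick, 77 x 57 x 30 mm. Either this or the jar stands loose near the middle of the tray at the start; the other stands on a dark slate tile, 106 x 106 x 8 mm.
- jar_center (a point): Centre of the screw jar of flux (white glass, dark green lid and label), 54 mm across and 54 mm high. It stands on the tray or on the slate tile, whichever the brick does not.
- rack: Fixed open tray rack: plywood base, dark posts, two pairs of C-shaped aluminium rails, a plywood shelf between them, open above. Trays go in along its +x. Origin on the bench under the middle of the rails. Posts reach from x = -46 to +98 mm, to 124 mm above the bench; shelf underside 80 mm above the bench. Over 30 N of contact between tray and rack counts as ramming.
- low_rails (a point): Midway between the low rails, level with the ledges that carry the runners, 30 mm above the bench over the rack's origin, same axes. Channels run from x = -50 to +80 mm, 113 mm wide wall to wall, 12 mm high inside; mouths flare 6 mm all round from x = -64 mm. Headroom over a tray 42 mm. Where the catch is screwed on varies: home, the tray's centre is from 21 mm before to 9 mm past here along x.
- top_rails (a point): The same for the top pair, ledges 100 mm above the bench, open above, with a catch of its own. How each catch is set is not reported and must be felt.
- catch_low_l (a joint): Roller catch behind the low rails, left roller: 0 closed, about 0.003 m as the spear's shoulders pass, then springs back to 0. The spear meets the rollers about 19 mm before home; the push needed grows gradually to 6 to 12 N, then drops as the catch snaps 2 to 4 mm before home; some 2 mm past home is a rigid stop.
- catch_low_r (a joint): The same, right roller of the low catch.
- buffer_low (a joint): Sprung rubber buffer of the low catch, which the spear's point presses: 0 free, 0.006 m with the tray held home by the rollers, 0.0075 m at its rigid stop.
- buffer_top (a joint): The same for the top catch.
- catch_top_l (a joint): The same, left roller of the top catch.
- catch_top_r (a joint): The same, right roller of the top catch.
Mind the look-alikes: they are no part of the job. There is more than one size of the part that bears jar_center; the job needs the largest.

How it is judged (in metres and radians):
On the way:
1. the tray is lifted off the bench with its load on it (height (world z) of tray_center above 0.022 m and horizontal distance between any of brick_center, jar_center and tray_center below 0.045 m), for 0.2 s.
At the end, for the whole second after the job is handed in: Tray level and straight (0.06 rad) on its load's rails (brick low, jar top), both rollers of that catch sprung back behind the spear (under 1.2 mm) and its buffer pressed in (over 4 mm), load upright on the tray within 45 mm of its centre; the other thing moved under 20 mm (((x of tray_center in the frame of low_rails between -0.024 and 0.012 m and y of tray_center in the frame of low_rails between -0.004 and 0.004 m and z of tray_center in the frame of low_rails between 0.005 and 0.013 m and angle between the x axis of tray_center and the x axis of low_rails, either way round below 0.06 rad and angle between tray_center's own z axis and vertical below 0.06 rad and value of joint buffer_low above 0.004 m and value of joint each of catch_low_l, catch_low_r below 0.0012 m and horizontal distance between brick_center and tray_center below 0.045 m and angle between brick_center's own z axis and vertical below 0.15 rad and z of brick_center in the frame of tray_center below 0.025 m and distance of jar_center from where it was at the start of the episode below 0.02 m) or (x of tray_center in the frame of top_rails between -0.024 and 0.012 m and y of tray_center in the frame of top_rails between -0.004 and 0.004 m and z of tray_center in the frame of top_rails between 0.005 and 0.013 m and angle between the x axis of tray_center and the x axis of top_rails, either way round below 0.06 rad and angle between tray_center's own z axis and vertical below 0.06 rad and value of joint buffer_top above 0.004 m and value of joint each of catch_top_l, catch_top_r below 0.0012 m and horizontal distance between jar_center and tray_center below 0.045 m and angle between jar_center's own z axis and vertical below 0.15 rad and z of jar_center in the frame of tray_center below 0.037 m and distance of brick_center from where it was at the start of the episode below 0.02 m))); the robot touches nothing.
It fails at once if the rack is rammed: more than 30 N between tray and rack (contact force between tray and rack above 30 N).
It fails at once if the load has left the tray (horizontal distance between each of brick_center, jar_center and tray_center above 0.07 m).
It also fails if it takes over 72 s, if anything falls off the work surface, if the arm or the gripper's body presses on something with over 40 N, if the wrist force passes 120 N, or if a joint passes its speed limit or range.

### The arm

A 7-joint arm with a two-finger parallel gripper is mounted at the origin on a cart in front of the work surface, level with it; the furniture and walls round the work are solid. World frame = base frame: x ahead of the robot, y to its left, z up, the work surface at z = 0. Lengths are in mm, angles in rad, forces in N, time in s.
With the tool pointing down it reaches from about 400 to 875 mm from the base axis. Payload 4.4 kg.
Tool frame: the origin (TCP) lies at the very end of the fingers, on their centre line; the grasp point (between the pads) lies 19 mm behind it; z points along the fingers, y is the direction in which the jaws open and shut (so a half turn about z gives the same grasp; the last joint's range is limited). The gripper opens to 85 mm and grips with 20 to 120 N. Pads are 22 mm wide; open, the fingers measure 114 mm over their backs; the gripper's body (76 mm by 85 mm) begins 54 mm behind the grasp point. The pads swing forward as they close: fully open they stand 13 mm farther back than shut.
Start: joints at [-1.19, 0.628, 0.038, 1.517, -0.027, 0.996, -0.02], TCP at [280.833, 586.217, 231.313] pointing down, gripper open.
Joint ranges: [-3.06, 3.06], [-0.37, 2.12], [-1.25, 1.32], [0.18, 2.47], [-1.1, 4.24], [0.23, 1.98], [-2.94, 2.94]. Speed limits (rad/s): [2.57, 2.57, 3.14, 3.14, 3.14, 3.14, 3.14].

### API

Orientations are given as [roll, pitch, yaw] about the fixed x, y, z axes, in that order (R = Rz(yaw) Ry(pitch) Rx(roll)).
In Python, from cell import read_state, get_image, finish_job gives the robot as it stands.
- The arm moves only by the tool carry_out, never from a script. Its argument "series" is a list that holds one entry, the list of rows, each a list of 7 numbers: the shift along the tool's x, y, z in cm, then the turn, a rotation vector about the tool's x, y, z in rad, then the finger opening in cm, from 0 to 8.54. In form: [[[x, y, z, wx, wy, wz, grip], ...]]. A call has 1 to 5 rows; each row is the pose to reach, as a shift and turn from the pose commanded when the call began, along the tool's axes at that moment; what a row does not reach only later rows make up. A row lasts 1/12 s, in which the tool goes at most 41.7 mm and 7.16 degrees, less where a joint would pass 70% of its speed; a pose out of reach is approached as far as the arm can. A call with a gripper value outside its range is refused whole. The fingers move at their own pace and stop on an object; the grip force is fixed at half the most. Time passes only in rows, so rows that repeat a pose let the fingers close. It gives the time, the measured TCP pose, the force and the opening at its end, in the units of the state.
- read_state(): the state, without advancing time (a new reading comes with each control period).
- get_image(name): name is "side" or "top"; returns a dict with "img" (480x640x3 uint8, blue, green, red), "z_map" (480x640 float32, mm along the optical axis (not along the pixel's ray), 0 where there is no reading), "mtx" (3x3 intrinsics, pixels), "T" (4x4, takes a point from camera to world coordinates). Camera axes: x right, y down, z forward; pixel columns grow to the right and rows downward; lengths in mm; the calibration is good to about 2 mm. A picture is of the moment at which its call begins.
- finish_job(): hands the job in, once; it reports no verdict.
The state is a dict: "clock": time; "qpos": joint angles; "qd": joint speeds; "tau": joint torques, N m; "eef_pos": TCP position; "tool_rot": TCP orientation; "force": force on the tool from outside, world axes, zero at the start; "torque": the same for the moment, N m; "width": finger opening in mm.
Only numpy, scipy, OpenCV 4.12 (cv2) and the standard library are available. Lean on these libraries where they do the work, as an engineer would, in place of code of your own. Each camera call takes 0.05 s, during which the arm holds its last target.

## Working session

There is one attempt and no reset: what is moved stays moved. The work goes in short steps, Python scripts to look and compute and a tool call to move; the robot and the scene stay as the last step left them, time stands still between calls to the robot, and variables do not carry over. Pictures are saved under pics/ and viewed, and the job is handed in when it is done.

Besides the shell and the picture viewer there is one more tool, called after ">>>" as name(argument=value, ...), one argument or row to a line, values as JSON. carry_out: Moves the arm, as the interface text tells. Its arguments: {"type":"object","properties":{"series":{"type":"array","items":{"type":"array","items":{"type":"array","items":{"type":"number"}}}}},"required":["series"]}

```bash
ls; mkdir -p pics; python3 - <<'E'
from cell import *
import cv2,numpy as np
s=read_state();print(s)
for n in("side","top"):
    d=get_image(n);cv2.imwrite(f"pics/{n}0.png",d["img"]);np.savez(f"{n}0.npz",**d)
    print(n,d["mtx"],d["T"])
E
```

```text
pics
{'clock': 0.0, 'qpos': array([-1.18978507,  0.62934249,  0.03840256,  1.51839076, -0.02697166,
        0.9963151 , -0.02001301]), 'qd': array([ 0.00126124,  0.0003132 , -0.00089129, -0.00109366, -0.00056971,
       -0.00057008, -0.00230865]), 'tau': array([-2.04949778e-03, -5.63405442e+01,  1.22533556e+00, -1.93442005e+01,
        1.08605289e-02,  1.01827201e-02,  5.96997438e-06]), 'eef_pos': array([280.54282373, 585.6270736 , 230.38347295]), 'tool_rot': array([-3.13965410e+00,  2.66863464e-05,  2.69481519e+00]), 'force': array([ 0.6925429 , -0.02697034,  0.1842602 ]), 'torque': array([ 0.02523508, -0.00328281,  0.03271196]), 'width': 84.99113057444119}
side [[442.68366006   0.         319.89490288]
 [  0.         442.68366006 236.56459653]
 [  0.           0.           1.        ]] [[ 9.93505035e-01 -4.82880749e-02  1.03034011e-01  3.58621203e+02]
 [-1.13643396e-01 -4.66736247e-01  8.77064681e-01 -6.15320808e+02]
 [ 5.73794233e-03 -8.83077311e-01 -4.69192432e-01  5.07596196e+02]
 [ 0.00000000e+00  0.00000000e+00  0.00000000e+00  1.00000000e+00]]
top [[433.35779883   0.         321.5061025 ]
 [  0.         433.35779883 245.9033315 ]
 [  0.           0.           1.        ]] [[ 2.64623136e-03 -9.82205393e-01  1.87791274e-01  2.96374219e+02]
 [-9.99856670e-01 -5.73912667e-03 -1.59280516e-02  1.52006016e+02]
 [ 1.67223760e-02 -1.87722209e-01 -9.82079801e-01  9.29890125e+02]
 [ 0.00000000e+00  0.00000000e+00  0.00000000e+00  1.00000000e+00]]
```

View pics/side0.png

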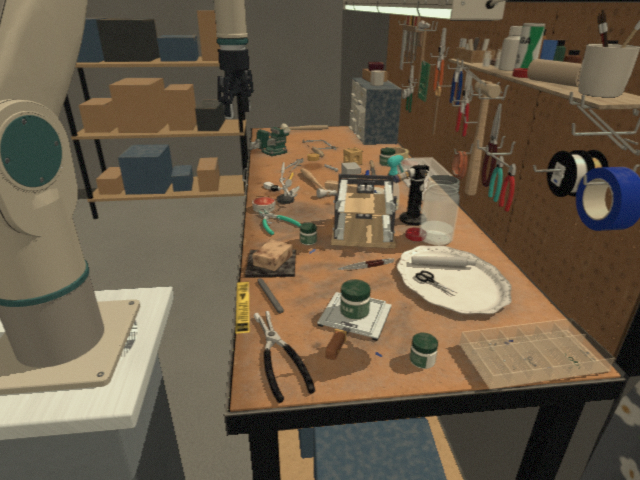

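View pics/top0.png

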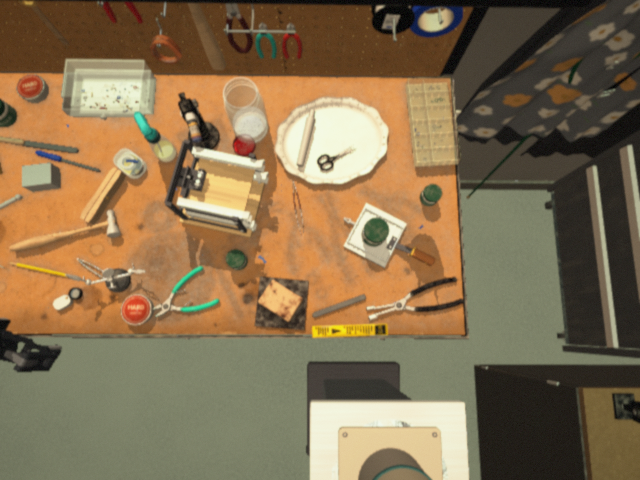

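The tray carries a jar and sits at top (375,235). The brick is on its slate at (281,302), and the rack is at (218,188) with its mouth towards −y.

```bash
cat > h.py <<'E'
import numpy as np,cv2
def load(n,k=0): return dict(np.load(f"{n}{k}.npz"))
def cloud(d):
    K,T=d["mtx"],d["T"];z=d["z_map"]
    v,u=np.mgrid[0:z.shape[0],0:z.shape[1]]
    p=np.stack([(u-K[0,2])/K[0,0]*z,(v-K[1,2])/K[1,1]*z,z],-1)
    return p@T[:3,:3].T+T[:3,3]
def ray(d,u,v,h):
    K,T=d["mtx"],d["T"]
    r=T[:3,:3]@np.array([(u-K[0,2])/K[0,0],(v-K[1,2])/K[1,1],1.]);o=T[:3,3]
    return o+r*(h-o[2])/r[2]
def proj(d,P):
    T=d["T"];p=(np.atleast_2d(P)-T[:3,3])@T[:3,:3];q=p@d["mtx"].T
    return q[:,:2]/q[:,2:]
E
python3 - <<'E'
from h import *
for n,(a,b,c,e),nm in(("top",(320,180,470,300),"tray"),("top",(150,130,290,250),"rack"),("side",(310,160,410,350),"s")):
    d=load(n);i=d["img"][b:e,a:c];f=min(800//(c-a),600//(e-b))
    cv2.imwrite(f"pics/c_{nm}.png",cv2.resize(i,None,fx=f,fy=f,interpolation=cv2.INTER_CUBIC));print(nm,f)
d=load("top");P=cloud(d)
for v in range(195,280,4): print(v,[int(round(x)) for x in P[v,340:440:5,2]])
E
```

```text
tray 5
rack 5
s 3
195 [-2, 3, -3, 1, 0, 2, -1, 0, -1, -1, 4, 0, 2, -1, -1, 0, 9, 40, 43, 41]
199 [3, 0, -2, -1, 1, 1, -1, 2, -1, 1, -1, -2, -1, 1, -1, -1, 6, 30, 41, 41]
203 [-1, -2, -2, -1, 2, 0, 0, -2, -2, 0, -2, 0, 2, -1, 0, -1, -1, 11, 22, 5]
207 [-2, 1, -2, 0, -1, 15, 10, 9, -2, -3, 2, 1, -1, -2, 1, 2, -1, 0, 2, -1]
211 [1, 3, -1, -1, 1, 8, 10, 12, 12, 0, 2, 0, 930, 2, -1, -1, 1, 0, -2, 3]
215 [-2, 0, -3, 1, 13, 9, 9, 10, 13, 7, 10, -2, 3, 1, -3, 4, 0, 0, 1, 1]
219 [1, 11, 7, -1, 8, 9, 61, 63, 61, 8, 9, 6, -1, 3, 0, 2, 1, -2, -1, 0]
223 [0, -2, 0, 10, 10, 58, 60, 61, 59, 63, 9, 15, 7, 9, 1, 0, -2, -1, 1, -1]
227 [1, 2, -1, 7, 7, 62, 63, 61, 65, 63, 7, 9, 9, 3, 0, 2, 5, 0, 1, -1]
231 [-1, 3, 1, 8, 7, 60, 63, 60, 61, 63, 11, 9, 7, 0, 1, -3, -1, 0, 4, -1]
235 [-1, 0, 14, 9, 7, 54, 61, 61, 62, 62, 5, 8, 6, -1, -1, 1, 1, -2, 1, -4]
239 [1, 1, 12, 5, 10, 38, 60, 62, 62, 7, 10, 11, -3, -1, 0, -2, -1, 1, -2, 1]
243 [0, 9, 2, 10, 9, 6, 35, 43, 33, 7, 14, 15, -1, -1, -2, 2, -1, 3, 0, 0]
247 [-2, -3, 10, 7, 16, 5, 8, 6, 7, 10, 10, 9, 15, 17, 0, 37, 0, 1, 0, -1]
251 [-2, -1, 0, 2, 8, 7, 7, 9, 8, 10, 6, 0, -1, 23, 25, 34, 33, 0, -1, -1]
255 [2, 2, -1, 0, -1, 7, 8, 13, 5, 10, 7, 2, 0, 2, 26, 32, 32, 34, 32, 2]
259 [-1, 1, -3, 2, 1, 1, 7, 8, 6, 9, 1, 0, 3, -2, 1, 0, 27, 33, 32, 1]
263 [-2, -4, -1, 4, 1, -2, -1, 1, 8, 8, -2, 1, -3, 0, 0, -2, 1, 18, 33, 4]
267 [-3, 1, -1, -3, 3, -3, -2, -2, -1, 0, 0, 2, -1, 3, -4, -1, 2, 0, 1, -1]
271 [1, 0, 1, -1, 1, -1, 0, -2, 4, 1, -1, 1, 1, -2, 3, -1, -1, 0, -2, 0]
275 [1, 0, 3, -2, -2, 0, 3, 3, 3, 0, 5, -1, 2, -2, -1, -1, 0, 1, -2, 2]
279 [0, 0, 2, -3, 1, -3, -2, 1, -2, -2, -2, 1, -1, -3, 1, 0, 2, -1, 1, 1]
```

View pics/c_tray.png

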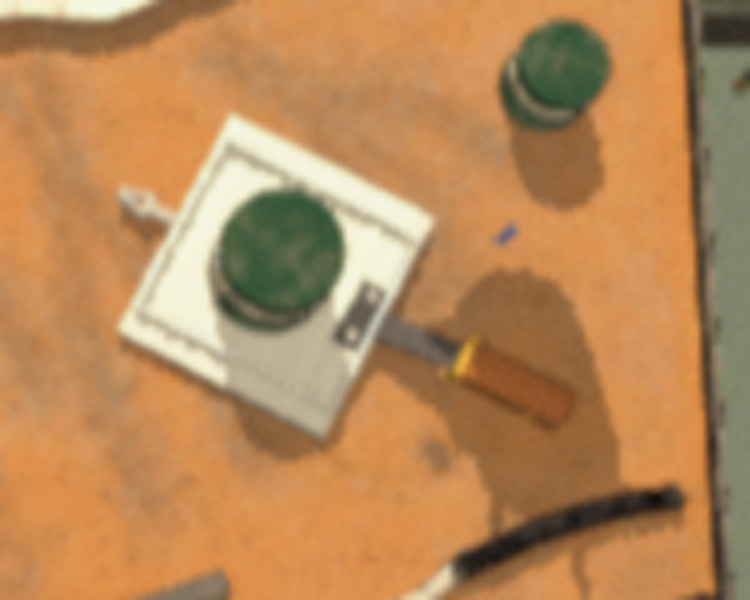

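View pics/c_rack.png

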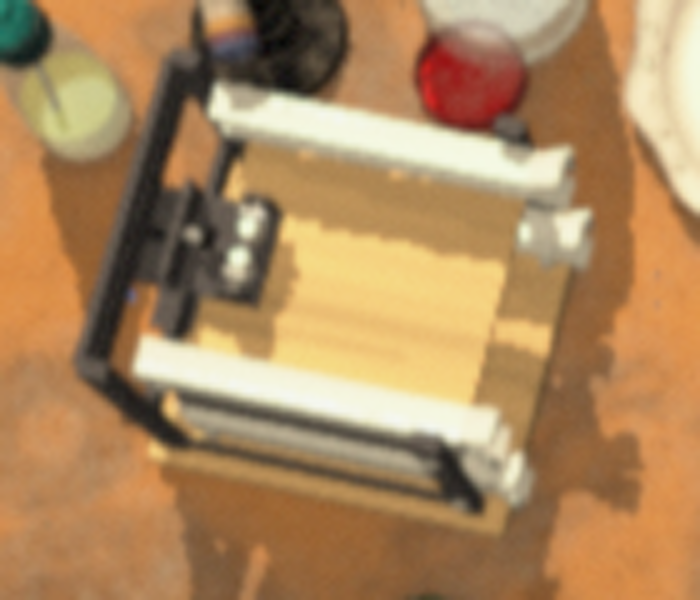

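View pics/c_s.png

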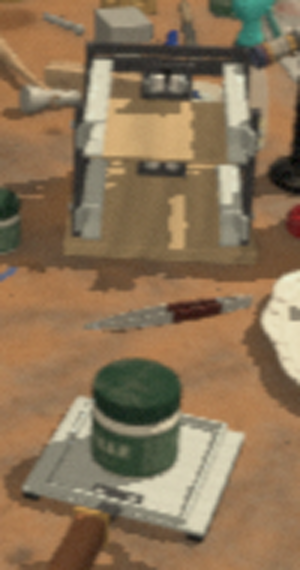

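```bash
python3 - <<'E'
from h import *
d=load("top");P=cloud(d);img=d["img"]
hsv=cv2.cvtColor(img,cv2.COLOR_BGR2HSV)
Z=P[...,2]
# tray corners by hand at plate upper face 8
c=[(232,115),(436,218),(322,440),(120,328)]
C=np.array([ray(d,320+u/5-.4,180+v/5-.4,8) for u,v in c]);print(C.round(1));ctr=C.mean(0)
print("sides",[np.linalg.norm(C[i]-C[i-1]).round(1) for i in range(4)],"ctr",ctr)
# mask white
m=np.zeros(Z.shape,np.uint8);m[195:275,335:412]=((hsv[195:275,335:412,1]<90)).astype(np.uint8)
n,l,st,ce=cv2.connectedComponentsWithStats(m);print(st[1:][st[1:,4]>30],ce[1:][st[1:,4]>30])
# tip, handle
tip=ray(d,320+118/5-.4,180+190/5-.4,4);print("tip",tip)
sel=(Z>29)&(Z<38);s2=np.zeros_like(sel);s2[240:275,403:440]=sel[240:275,403:440]
H=P[s2];print("handle",len(H),H.mean(0));r=cv2.minAreaRect(H[:,:2].astype(np.float32));print(r)
print("yaws",*[np.degrees(np.arctan2(*(b-a)[[1,0]])) for a,b in((H.mean(0),ctr),(ctr,tip),(C[1],C[0]),(C[2],C[3]))])
s2=np.zeros_like(sel);s2[212:250,355:395]=((Z>57)&(Z<67))[212:250,355:395]
J=P[s2];print("jar",J.mean(0),cv2.minEnclosingCircle(J[:,:2].astype(np.float32)))
for v in range(140,240,4): print(v,[int(round(x)) for x in Z[v,160:276:4]])
E
```

```text
[[570.8  38.9   8. ]
 [524.5 -50.1   8. ]
 [425.9   2.5   8. ]
 [474.5  89.1   8. ]]
sides [np.float64(108.6), np.float64(100.3), np.float64(111.7), np.float64(99.3)] ctr [498.92028049  20.10142284   8.        ]
[[ 344  203   67   65 2311]] [[375.2475119  235.24578105]]
tip [537.23738372  89.31755748   4.        ]
handle 206 [448.35022153 -75.09283057  33.53142702]
((448.790283203125, -76.57267761230469), (52.41524887084961, 20.13726806640625), 63.07680130004883)
yaws 62.021411930409506 61.03168755933412 62.52313075139582 60.73122117732884
jar [498.31367587  25.55729821  61.97488689] ((498.8878479003906, 25.525686264038086), 26.299959182739258)
140 [78, 71, 51, -3, 0, -2, 124, 123, 131, 118, 118, 18, 11, 13, 10, 0, -2, -1, -1, 2, 4, 19, 24, 19, 16, 7, -3, -1, 0]
144 [71, 67, 53, 29, -1, 1, 117, 118, 107, 12, 13, 14, 10, 10, 2, 1, 2, -2, 14, 3, 6, 2, 3, 1, 0, 1, -3, 1, -3]
148 [63, 56, 45, 27, 0, 122, 111, 930, 97, 114, 114, 117, 9, 2, 0, 1, 2, 0, -3, 4, 0, 4, 3, 2, -1, 2, 0, -2, 0]
152 [49, 48, 37, 26, 3, 121, 110, 0, 115, 115, 114, 114, 113, 115, 115, 112, -1, -1, 1, 6, 4, 2, 0, 3, 
[... 1840 characters left out ...]
115, 114, 122, 9, 8, 0, 1, -1, 0]
216 [2, 0, -2, -1, 930, 37, 34, 11, 40, 36, 45, 44, 42, 45, 84, 79, 82, 106, 123, 126, 115, 120, 123, 12, 3, 0, 1, 0, 0]
220 [0, -2, 0, 0, -2, 13, 12, 11, 12, 930, 23, 21, 14, 32, 38, 47, 46, 43, 78, 123, 102, 97, 117, 50, -2, -3, 0, 0, -1]
224 [1, -2, 3, -1, 0, -1, -2, 0, 5, 10, 10, 10, 12, 16, 23, 21, 11, 14, 33, 82, 90, 46, 44, 50, 20, -1, 2, 1, -4]
228 [-1, -1, -1, 0, 0, 1, 1, 1, 0, 3, 2, -2, -2, 12, 11, 13, 11, 15, 20, 26, 48, 46, 10, 43, 2, 1, 0, -3, 2]
232 [0, 0, -2, 2, 0, 0, 1, -3, 1, 0, 1, -1, 0, 0, -3, -1, 1, 7, 9, 9, 12, 13, 9, 3, 1, 0, 0, 2, 2]
236 [-2, 1, 0, -2, -2, 0, 4, 2, -5, 3, -1, 1, -1, -2, 0, -3, 0, 0, 0, -1, 1, 0, 8, -2, 2, 1, -4, 1, -2]
```

```bash
python3 - <<'E'
from h import *
for n in("top","side"):
    d=load(n);P=cloud(d);hsv=cv2.cvtColor(d["img"],cv2.COLOR_BGR2HSV);Z=P[...,2]
    m=(Z>109)&(Z<119)&(hsv[...,1]<70)&(hsv[...,2]>110)
    R=P[m];R=R[(abs(R[:,0]-600)<150)&(abs(R[:,1]-390)<160)]
    c0=R.mean(0)
    t=np.radians(77);
    for it in range(6):
        ex=np.array([np.cos(t),np.sin(t)]);ey=np.array([-ex[1],ex[0]])
        q=R[:,:2]-c0[:2];u=q@ex;w=q@ey
        sl=[]
        for s in(w>20,w<-20):
            k=s&(abs(u)<55)
            mm=np.median(w[k]);k&=abs(w-mm)<12
            sl.append(np.polyfit(u[k],w[k],1)[0])
        t+=np.mean(sl)
        if it==0:print("slopes",sl)
    print(n,"yaw",t,np.degrees(t),sl,"z",np.median(R[:,2]))
    for s in(w>20,w<-20):
        k=s;print("side n",k.sum(),"w pct",np.percentile(w[k&(abs(u)<50)],[1,5,50,95,99]).round(1),"u pct",np.percentile(u[k],[0,1,3,97,99,100]).round(1))
    wl=np.median(w[(w>20)&(abs(u)<50)]);wr=np.median(w[(w<-20)&(abs(u)<50)])
    mid=(wl+wr)/2
    print("c0",c0,"mid",mid,"ctr pt",c0[:2]+mid*ey,"gap",wl-wr)
    # profile in w: of height
    q=P[...,:2]-c0[:2];U=q@ex;W=q@ey-mid
    for lo in range(-80,80,3):
        k=(abs(U)<35)&(W>=lo)&(W<lo+3)&(Z>20)&(Z<140)
        if k.sum()>0:print(lo,int(k.sum()),np.percentile(Z[k],[10,50,90]).round(),end=' | ')
    print()
    for sg in(-1,1):
      for lo in range(-100,100,4):
        k=(abs(W*sg-58)<7)&(U>=lo)&(U<lo+4)&(Z>85)&(Z<140)
        if k.sum()>0:print(lo,int(k.sum()),np.percentile(Z[k],[50,95]).round(),end=' | ')
      print()
E
```

```text
slopes [np.float64(0.023407176822846876), np.float64(0.014562987462526525)]
top yaw 1.3636531030738097 78.13156752604752 [np.float64(0.004542443420530636), np.float64(-0.004542443166459354)] z 114.2078770404919
side n 569 w pct [22.3 59.9 67.  74.  74.5] u pct [-73.8 -71.  -66.7  66.   69.1  71.2]
side n 654 w pct [-150.1 -140.8  -43.8  -34.4  -33.7] u pct [-74.3 -70.3 -65.2  65.2  68.9  70.1]
c0 [591.66807489 337.073344   114.17842282] mid 11.639305819063335 ctr pt [580.27758896 339.46714227] gap 110.78979133799322
-62 31 [111. 114. 115.] | -59 48 [112. 114. 116.] | -56 50 [112. 114. 116.] | -53 57 [ 98. 114. 115.] | -50 140 [ 83. 100. 115.] | -47 117 [ 84.  99. 115.] | -44 47 [82. 84. 85.] | -41 48 [82. 84. 86.] | -38 54 [82. 84. 86.] | -35 44 [81. 83. 85.] | -32 49 [82. 84. 86.] | -29 45 [82. 84. 86.] | -26 52 [82. 84. 86.] | -23 51 [82. 84. 85.] | -20 45 [81. 83. 85.] | -17 48 [82. 84. 85.] | -14 49 [82. 84. 85.] | -11 41 [82. 83. 86.] | -8 56 [81. 83. 86.] | -5 48 [82. 84. 86.] | -2 45 [82. 84. 86.] | 1 49 [82. 84. 86.] | 4 51 [82. 83. 86.] | 7 47 [82. 84. 85.] | 10 51 [82. 84. 
[... 2990 characters left out ...]
] | 10 17 [82. 83. 84.] | 13 14 [82. 83. 84.] | 16 15 [83. 83. 84.] | 19 15 [82. 83. 84.] | 22 15 [83. 83. 84.] | 25 18 [82. 83. 83.] | 28 14 [82. 83. 84.] | 31 13 [82. 83. 84.] | 34 16 [82. 83. 84.] | 37 16 [82. 83. 84.] | 40 16 [83. 83. 84.] | 43 15 [82. 83. 84.] | 46 16 [82. 83. 84.] | 49 16 [82. 83. 84.] | 52 15 [82. 83. 84.] | 55 17 [82. 83. 84.] | 58 14 [81. 83. 84.] | 61 16 [82. 83. 85.] | 64 17 [82. 83. 84.] | 67 16 [82. 83. 84.] | 70 19 [81. 83. 84.] | 73 18 [82. 83. 84.] | 76 13 [82. 83. 84.] | 79 21 [44. 83. 84.] | 
44 1 [127. 127.] | 48 11 [123. 131.] | 52 16 [128. 135.] | 56 8 [131. 134.] | 60 6 [133. 134.] | 64 2 [134. 135.] | 
-36 1 [85. 85.] | 4 1 [85. 85.] | 96 1 [98. 98.] |
```

```bash
python3 - <<'E'
from h import *
t0=np.radians(78.1);o=np.array([580.3,339.5])
for n in("top","side"):
    d=load(n);P=cloud(d);Z=P[...,2];t=t0;c=o.copy()
    for it in range(8):
        ex=np.array([np.cos(t),np.sin(t)]);ey=np.array([-ex[1],ex[0]])
        q=P[...,:2]-c;U=q@ex;W=q@ey
        m=(abs(Z-114)<4)&(abs(abs(W)-55)<13)&(abs(U)<60)
        e=[]
        for sg in(1,-1):
            k=m&(W*sg>0);
            # inner & outer edges per u bin
            b=[(np.percentile(W[k&(abs(U-u)<4)]*sg,[4,96])) for u in range(-40,60,6) if (k&(abs(U-u)<4)).sum()>8]
            uu=[u for u in range(-40,60,6) if (k&(abs(U-u)<4)).sum()>8]
            b=np.array(b);e.append((np.polyfit(uu,b[:,0]*sg,1),np.polyfit(uu,b[:,1]*sg,1)))
        e=np.array(e)
        t+=e[...,0].mean();c=c+ey*e[...,1].mean()*0.8
    print(n,np.degrees(t),c,e.round(3).tolist(),m.sum())
    for sg in(1,-1):
        k=(abs(Z-114)<5)&(abs(W*sg-55)<6);h=np.histogram(U[k],np.arange(-95,100,3));print([f"{int(b)}:{a}" for a,b in zip(h[0],h[1]) if b<-55 or b>50])
E
```

```text
top 77.75558354659086 [579.13802335 339.74639148] [[[-0.003, 47.114], [0.002, 61.013]], [[0.002, -47.098], [0.001, -61.018]]] 933
['-95:0', '-92:0', '-89:0', '-86:0', '-83:0', '-80:0', '-77:0', '-74:3', '-71:4', '-68:10', '-65:8', '-62:7', '-59:12', '-56:8', '52:8', '55:11', '58:9', '61:8', '64:10', '67:7', '70:2', '73:0', '76:0', '79:0', '82:0', '85:11', '88:0', '91:0', '94:0']
['-95:0', '-92:0', '-89:0', '-86:0', '-83:0', '-80:0', '-77:0', '-74:4', '-71:2', '-68:9', '-65:7', '-62:10', '-59:6', '-56:9', '52:10', '55:10', '58:10', '61:7', '64:9', '67:8', '70:3', '73:0', '76:0', '79:0', '82:0', '85:10', '88:0', '91:0', '94:0']
side 78.04708808942063 [576.93042267 340.22047749] [[[-0.009, 47.474], [0.031, 60.596]], [[0.012, -47.844], [0.005, -59.768]]] 267
['-95:0', '-92:0', '-89:0', '-86:0', '-83:0', '-80:0', '-77:1', '-74:1', '-71:2', '-68:2', '-65:1', '-62:2', '-59:2', '-56:1', '52:1', '55:3', '58:1', '61:3', '64:0', '67:2', '70:0', '73:0', '76:0', '79:0', '82:5', '85:4', '88:5', '91:0', '94:0']
['-95:0', '-92:0', '-89:0', '-86:0', '-83:0', '-80:0', '-77:0', '-74:0', '-71:1', '-68:1', '-65:3', '-62:1', '-59:1', '-56:3', '52:0', '55:4', '58:0', '61:3', '64:2', '67:0', '70:1', '73:0', '76:0', '79:0', '82:4', '85:11', '88:2', '91:0', '94:0']
```

Things that could be mistaken for the wanted jar, as top-view pixels:
- The green jar on the tray at (375,232).
- The small jars at (236,260), (431,194) and (5,112).

The tray jar measures 53 mm across with its lid at 62 mm, so it is the largest one and stands on the tray. That means the top rails. The close crop confirms the tray: handle at (417,252), spear tip at (344,218).

```bash
cat >> h.py <<'E'
from scipy.spatial.transform import Rotation as Rn
def go(x,y,z,yawdeg,pitch=0.,comp=(0.3,0.6,0.9)):
    """shift (cm) and rotvec in tool axes from measured pose (comp = commanded-measured)"""
    from cell import read_state
    s=read_state();R=Rn.from_euler('xyz',s["tool_rot"])
    p=s["eef_pos"]+np.array(comp)
    Rt=Rn.from_euler('xyz',[np.pi,0,np.radians(yawdeg)])*Rn.from_euler('y',pitch)
    print("t %.2f pos %s rot %s F %s w %.1f"%(s["clock"],s["eef_pos"].round(1),s["tool_rot"].round(4),s["force"].round(1),s["width"]))
    print("shift cm",(R.inv().apply(np.array([x,y,z])-p)/10).round(2),"rotvec",(R.inv()*Rt).as_rotvec().round(3),"q",s["qpos"].round(2))
E
python3 -c "
from h import *
go(448,-76.5,120,61.6)"
```

```text
t 0.10 pos [280.6 585.7 230.5] rot [-3.1398  0.      2.6948] F [ 0.5  0.6 -0.7] w 85.3
shift cm [-43.71 -52.53  11.23] rotvec [-1.00e-03  1.00e-03  1.62e+00] q [-1.19  0.63  0.04  1.52 -0.03  1.   -0.02]
```

>>> carry_out(
  series=[
    [[-43.71,-52.53,0,0,0,1.62,6],[-43.71,-52.53,0,0,0,1.62,6],[-43.71,-52.53,0,0,0,1.62,6],[-43.71,-52.53,0,0,0,1.62,6],[-43.71,-52.53,0,0,0,1.62,6]],
  ],
)

```text
clock: 0.52
eef_pos: [331.7, 382.0, 231.1]
tool_rot: [-3.141, 0.0, 2.064]
force: [1.0, -0.5, -0.3]
width: 60.3
```

```bash
python3 -c "
from h import *
go(448,-76.5,180,61.6)"
```

```text
t 0.52 pos [331.7 382.  231.1] rot [-3.1411e+00  2.0000e-04  2.0638e+00] F [ 1.  -0.5 -0.3] w 60.3
shift cm [-45.93 -11.51   5.21] rotvec [-0.     0.     0.989] q [-1.07  0.43  0.22  1.92 -0.13  0.81 -0.29]
```

>>> carry_out(
  series=[
    [[-45.9,-11.5,2,0,0,0.989,6],[-45.9,-11.5,2,0,0,0.989,6],[-45.9,-11.5,2,0,0,0.989,6],[-45.9,-11.5,2,0,0,0.989,6],[-45.9,-11.5,2,0,0,0.989,6]],
  ],
)

```text
clock: 0.93
eef_pos: [383.8, 180.8, 222.5]
tool_rot: [-3.141, -0.0, 1.439]
force: [0.6, 0.0, 0.3]
width: 59.7
```

```bash
python3 -c "
from h import *
go(448,-76.5,120,61.6)"
```

```text
t 0.93 pos [383.8 180.8 222.5] rot [-3.1415e+00 -2.0000e-04  1.4392e+00] F [0.6 0.  0.3] w 59.7
shift cm [-24.73   9.72  10.33] rotvec [-0.    -0.     0.364] q [-0.82  0.35  0.42  2.13 -0.22  0.7  -0.39]
```

>>> carry_out(
  series=[
    [[-24.7,9.7,10.3,0,0,0.364,6],[-24.7,9.7,10.3,0,0,0.364,6],[-24.7,9.7,10.3,0,0,0.364,6],[-24.7,9.7,10.3,0,0,0.364,6],[-24.7,9.7,10.3,0,0,0.364,6]],
  ],
)

```text
clock: 1.35
eef_pos: [431.7, -7.1, 146.3]
tool_rot: [-3.141, 0.0, 1.081]
force: [-0.0, 0.2, -0.1]
width: 60.3
```

>>> carry_out(
  series=[
    [[-6.5,2.5,2.7,0,0,0,6],[-6.5,2.5,2.7,0,0,0,6],[-6.5,2.5,2.7,0,0,0,6],[-6.5,2.5,2.7,0,0,0,6]],
  ],
)

```text
clock: 1.68
eef_pos: [422.1, -77.0, 119.4]
tool_rot: [-3.14, 0.001, 1.075]
force: [-1.5, 0.8, -0.3]
width: 60.1
```

```bash
python3 - <<'E'
from h import *
from cell import *
go(448,-76.5,5.5,61.6)
for n in("side","top"):
    d=get_image(n);np.savez(f"{n}1.npz",**d)
    c=d["img"][270:400,260:430] if n=="side" else d["img"][180:300,320:480]
    cv2.imwrite(f"pics/{n}1.png",cv2.resize(c,None,fx=4,fy=4,interpolation=cv2.INTER_CUBIC))
E
```

```text
t 1.68 pos [422.1 -77.  119.4] rot [-3.1399e+00  1.3000e-03  1.0747e+00] F [-1.5  0.8 -0.3] w 60.1
shift cm [ 1.22  2.28 11.48] rotvec [-0.002  0.001 -0.   ] q [-0.12  0.55  0.33  2.22 -0.42  0.43  0.06]
```

View pics/side1.png

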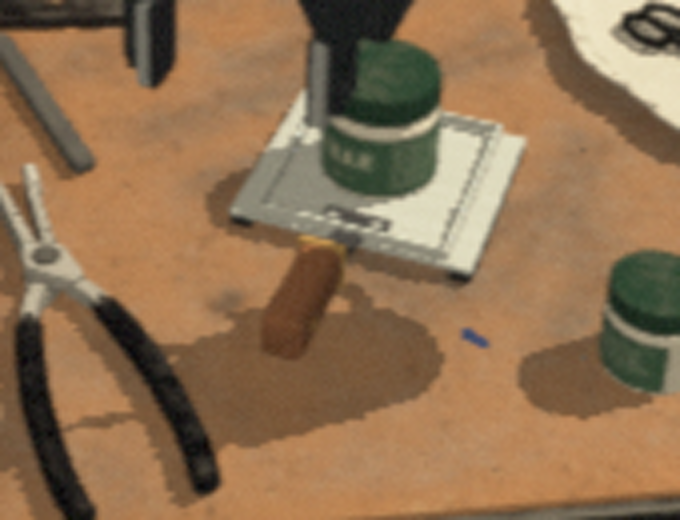

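The side crop shows the handle free at about (335,345) full-frame with the gripper still 120 mm up. I'll line up over it, then go down.

>>> carry_out(
  series=[
    [[1.2,2.3,0,0,0,0,6],[1.2,2.3,3,0,0,0,6],[1.2,2.3,6,0,0,0,6],[1.2,2.3,6,0,0,0,6]],
  ],
)

```text
clock: 2.12
eef_pos: [447.4, -71.9, 57.0]
tool_rot: [-3.135, 0.001, 1.085]
force: [-0.6, 1.0, 0.1]
width: 59.7
```

```bash
python3 - <<'E'
from h import *
from cell import *
go(448,-76.5,5.5,61.6)
for n in("side","top"):
    d=get_image(n);np.savez(f"{n}1.npz",**d)
    c=d["img"][250:390,260:430] if n=="side" else d["img"][180:300,320:480]
    cv2.imwrite(f"pics/{n}1b.png",cv2.resize(c,None,fx=4,fy=4,interpolation=cv2.INTER_CUBIC))
E
```

```text
t 2.12 pos [447.4 -71.9  57. ] rot [-3.1353e+00  1.0000e-03  1.0852e+00] F [-0.6  1.   0.1] w 59.7
shift cm [-0.44  0.3   5.24] rotvec [-0.006  0.001  0.01 ] q [-0.06  0.69  0.23  2.19 -0.49  0.32  0.1 ]
```

View pics/side1b.png

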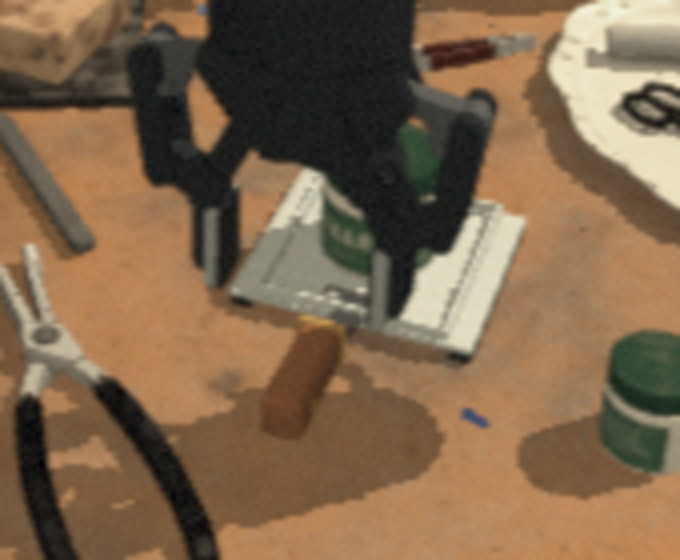

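View pics/top1b.png

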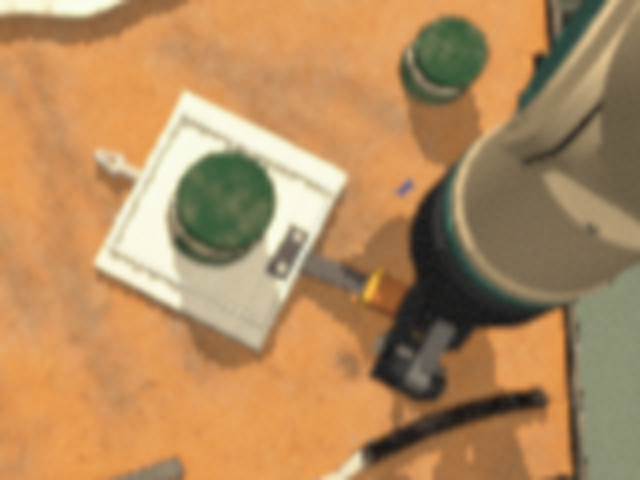

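Fingers straddle the handle, so I'll descend and settle.

>>> carry_out(
  series=[
    [[-0.2,0.2,2.5,0,0,0,6],[-0.3,0.3,4,0,0,0,6],[-0.3,0.3,4,0,0,0,6],[-0.3,0.3,4,0,0,0,6],[-0.3,0.3,4,0,0,0,6]],
  ],
)

```text
clock: 2.63
eef_pos: [451.4, -78.7, 21.7]
tool_rot: [3.139, -0.001, 1.082]
force: [-0.1, -0.6, 0.7]
width: 60.0
```

```bash
python3 -c "
from h import *
go(448,-76.5,5.5,61.6)"
```

```text
t 2.63 pos [451.4 -78.7  21.7] rot [ 3.1392e+00 -7.0000e-04  1.0817e+00] F [-0.1 -0.6  0.7] w 60.0
shift cm [-0.03 -0.4   1.71] rotvec [ 0.002 -0.001  0.007] q [-0.02  0.76  0.2   2.2  -0.63  0.23  0.25]
```

>>> carry_out(
  series=[
    [[0,-0.2,0.4,0,0,0,6],[0,-0.3,0.8,0,0,0,6],[0,-0.3,0.8,0,0,0,6],[0,-0.3,0.8,0,0,0,6]],
  ],
)

```text
clock: 2.97
eef_pos: [448.4, -77.3, 13.2]
tool_rot: [3.14, -0.001, 1.081]
force: [0.1, -0.0, -0.2]
width: 60.0
```

```bash
python3 -c "
from h import *
go(448,-76.5,5.5,61.6)"
```

```text
t 2.97 pos [448.4 -77.3  13.2] rot [ 3.1401e+00 -6.0000e-04  1.0812e+00] F [ 0.1 -0.  -0.2] w 60.0
shift cm [-0.02 -0.07  0.86] rotvec [ 0.001 -0.001  0.006] q [-0.05  0.78  0.24  2.21 -0.81  0.24  0.43]
```

>>> carry_out(
  series=[
    [[0,0,0.3,0,0,0,6],[0,0,0.6,0,0,0,6],[0,0,0.6,0,0,0,6],[0,0,0.6,0,0,0,6]],
  ],
)

```text
clock: 3.3
eef_pos: [448.1, -77.5, 6.7]
tool_rot: [3.141, -0.0, 1.081]
force: [-0.4, 0.5, 1.0]
width: 59.9
```

```bash
python3 - <<'E'
from h import *
from cell import *
go(448,-76.5,5.5,61.6)
for n in("side","top"):
    d=get_image(n);np.savez(f"{n}2.npz",**d)
    c=d["img"][250:390,260:430] if n=="side" else d["img"][180:300,320:480]
    cv2.imwrite(f"pics/{n}2.png",cv2.resize(c,None,fx=4,fy=4,interpolation=cv2.INTER_CUBIC))
E
```

```text
t 3.30 pos [448.1 -77.5   6.7] rot [ 3.1408e+00 -4.0000e-04  1.0808e+00] F [-0.4  0.5  1. ] w 59.9
shift cm [ 0.02 -0.06  0.21] rotvec [ 0.001 -0.     0.006] q [-0.06  0.8   0.26  2.21 -0.9   0.24  0.51]
```

View pics/side2.png

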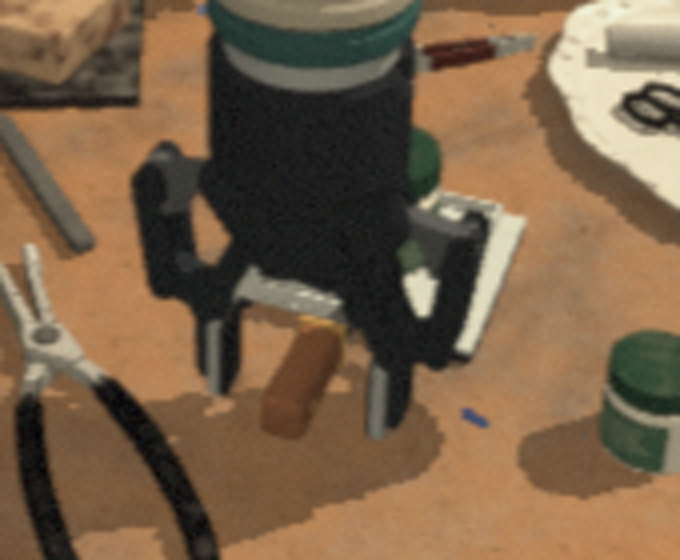

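Fingers straddle the handle evenly (crop pixels 215 and 380, handle between), so I'll close.

>>> carry_out(
  series=[
    [[0,0,0,0,0,0,3],[0,0,0,0,0,0,1.2],[0,0,0,0,0,0,1.2],[0,0,0,0,0,0,1.2],[0,0,0,0,0,0,1.2]],
  ],
)

```text
clock: 3.82
eef_pos: [447.7, -77.6, 6.2]
tool_rot: [3.142, -0.0, 1.081]
force: [-0.9, -0.6, 3.4]
width: 16.9
```

>>> carry_out(
  series=[
    [[0,0,0,0,0,0,0.5],[0,0,0,0,0,0,0.5],[0,0,0,0,0,0,0.5]],
  ],
)

```text
clock: 4.07
eef_pos: [447.7, -77.6, 6.2]
tool_rot: [3.142, -0.0, 1.081]
force: [-1.4, -0.9, 2.8]
width: 16.9
```

Gripped (16.9 mm). Lift gently.

>>> carry_out(
  series=[
    [[0,0,-0.2,0,0,0,0.5],[0,0,-0.6,0,0,0,0.5],[0,0,-1.2,0,0,0,0.5],[0,0,-2,0,0,0,0.5],[0,0,-3,0,0,0,0.5]],
  ],
)

```text
clock: 4.48
eef_pos: [447.2, -77.5, 36.4]
tool_rot: [-3.141, 0.0, 1.081]
force: [0.1, -0.4, -2.8]
width: 16.9
```

>>> carry_out(
  series=[
    [[0,0,-0.8,0,0,0,0.5],[0,0,-1.2,0,0,0,0.5],[0,0,-1.4,0,0,0,0.5],[0,0,-1.5,0,0,0,0.5],[0,0,-1.5,0,0,0,0.5]],
  ],
)

```text
clock: 4.9
eef_pos: [447.6, -77.4, 51.1]
tool_rot: [-3.141, 0.0, 1.081]
force: [0.6, 0.2, -2.7]
width: 17.1
```

```bash
python3 - <<'E'
from h import *
from cell import *
go(448,-76.5,55,61.6)
for n in("side","top"):
    d=get_image(n);np.savez(f"{n}3.npz",**d)
    c=d["img"][200:350,260:430] if n=="side" else d["img"][180:300,320:480]
    cv2.imwrite(f"pics/{n}3.png",cv2.resize(c,None,fx=4,fy=4,interpolation=cv2.INTER_CUBIC))
d=load("top",3);P=cloud(d);Z=P[...,2];hsv=cv2.cvtColor(d["img"],cv2.COLOR_BGR2HSV)
m=(hsv[...,1]<80)&(Z>25)&(Z<80);m[:195]=0;m[280:]=0;m[:,:330]=0;m[:,400:]=0
q=P[m];A=np.c_[q[:,:2]-[499,20],np.ones(len(q))];
for _ in range(4):
    s,*_r=np.linalg.lstsq(A,q[:,2],rcond=None);r=q[:,2]-A@s;k=abs(r)<6;q=q[k];A=A[k]
print(len(q),s,"slope along tray x,y",s[0]*np.cos(1.075)+s[1]*np.sin(1.075),-s[0]*np.sin(1.075)+s[1]*np.cos(1.075))
E
```

```text
t 4.90 pos [447.6 -77.4  51.1] rot [-3.1414  0.      1.081 ] F [ 0.6  0.2 -2.7] w 17.1
shift cm [ 0.03 -0.01 -0.3 ] rotvec [-0.     0.     0.006] q [-0.16  0.73  0.4   2.2  -0.82  0.37  0.44]
1594 [-2.12473354e-03 -7.78034364e-03  5.26042800e+01] slope along tray x,y -0.007854317882155383 -0.001832465642376441
```

View pics/side3.png

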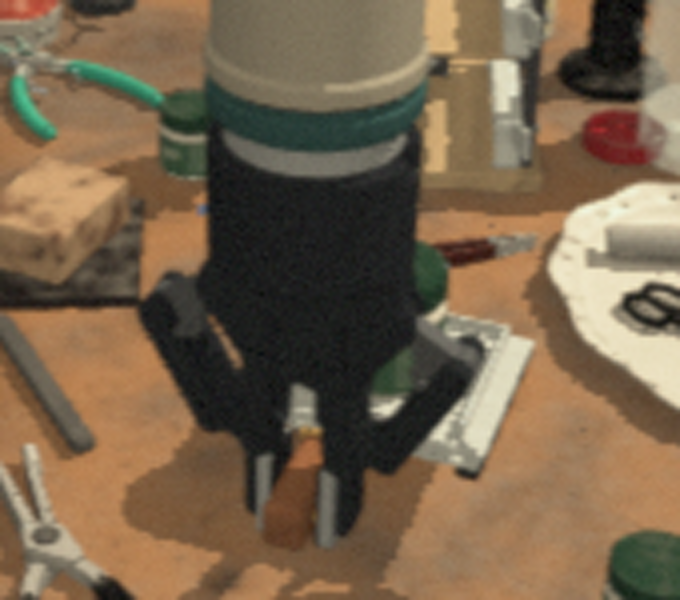

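View pics/top3.png

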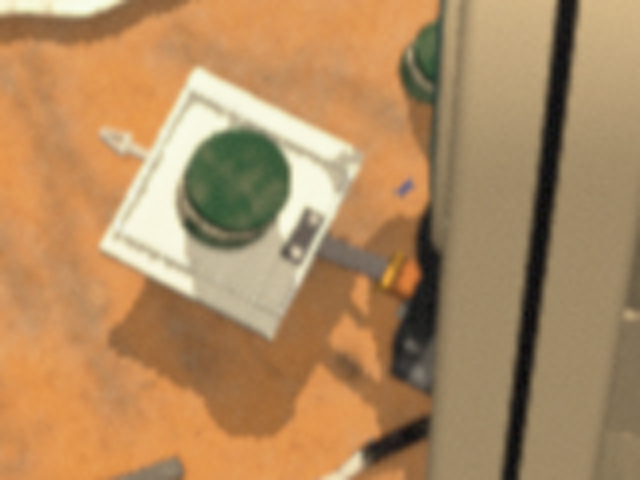

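Level in the grip (about 0.8 mrad/0.1° side, 8 mrad nose). Now work out the pre-entry pose: tray centre at rack x = −180, runners just above ledge height.

```bash
cat >> h.py <<'E'
OR=np.array([577.2,330.9]);YR=77.8
def rack(x,y,z,lat=0,yaw=YR,L=110,**k):
    a=np.radians(yaw);e=np.array([np.cos(np.radians(YR)),np.sin(np.radians(YR))]);n=np.array([-e[1],e[0]])
    c=OR+e*x+n*(y+lat)-L*np.array([np.cos(a),np.sin(a)]);print("tcp target",c.round(1));go(c[0],c[1],z,yaw,**k)
E
python3 -c "
from h import *
rack(-180,0,108)"
```

```text
tcp target [515.9  47.4]
t 5.00 pos [447.5 -77.5  50.9] rot [-3.1410e+00  1.0000e-04  1.0808e+00] F [-0.   0.3 -2. ] w 16.8
shift cm [14.17  0.16 -5.63] rotvec [-0.001  0.    -0.277] q [-0.16  0.73  0.4   2.2  -0.82  0.37  0.44]
```

>>> carry_out(
  series=[
    [[0.3,0,-0.7,0,0,-0.01,0.5],[0.9,0,-2,0,0,-0.04,0.5],[1.9,0,-3.5,0,0,-0.08,0.5],[3.1,0.1,-4.8,0,0,-0.12,0.5],[4.5,0.1,-5.6,0,0,-0.16,0.5]],
  ],
)

```text
clock: 5.42
eef_pos: [470.2, -38.5, 108.5]
tool_rot: [3.141, 0.0, 1.242]
force: [0.4, -0.0, -2.3]
width: 17.1
```

```bash
python3 -c "
from h import *
rack(-180,0,108)"
```

```text
tcp target [515.9  47.4]
t 5.42 pos [470.2 -38.5 108.5] rot [3.1407e+00 4.0000e-04 1.2417e+00] F [ 0.4 -0.  -2.3] w 17.1
shift cm [9.55 1.54 0.13] rotvec [ 0.001  0.    -0.116] q [-0.34  0.65  0.54  2.13 -0.65  0.53  0.36]
```

>>> carry_out(
  series=[
    [[1.5,0.25,0,0,0,-0.03,0.5],[3.2,0.5,0,0,0,-0.06,0.5],[5.0,0.8,0,0,0,-0.09,0.5],[6.8,1.1,0,0,0,-0.11,0.5],[8.2,1.35,0,0,0,-0.116,0.5]],
  ],
)

```text
clock: 5.83
eef_pos: [509.4, 36.7, 107.2]
tool_rot: [-3.141, -0.001, 1.359]
force: [0.1, -0.6, -2.4]
width: 17.3
```

>>> carry_out(
  series=[
    [[0.8,0.1,0,0,0,0,0.5],[1.2,0.18,0,0,0,0,0.5],[1.35,0.2,0,0,0,0,0.5],[1.35,0.2,0,0,0,0,0.5],[1.35,0.2,0,0,0,0,0.5]],
  ],
)

```text
clock: 6.25
eef_pos: [513.4, 46.6, 107.1]
tool_rot: [-3.141, 0.001, 1.355]
force: [0.3, -0.3, -2.3]
width: 17.0
```

```bash
python3 - <<'E'
from h import *
from cell import *
rack(-180,0,108)
for n in("side","top"):
    d=get_image(n);np.savez(f"{n}4.npz",**d)
    c=d["img"][150:330,270:450] if n=="side" else d["img"][130:280,180:380]
    cv2.imwrite(f"pics/{n}4.png",cv2.resize(c,None,fx=3.9,fy=3.9,interpolation=cv2.INTER_CUBIC))
E
```

```text
tcp target [515.9  47.4]
t 6.25 pos [513.4  46.6 107.1] rot [-3.1412e+00  8.0000e-04  1.3553e+00] F [ 0.3 -0.3 -2.3] w 17.0
shift cm [0.07 0.21 0.  ] rotvec [-0.     0.001 -0.003] q [-0.5   0.69  0.55  2.01 -0.62  0.61  0.26]
```

View pics/side4.png

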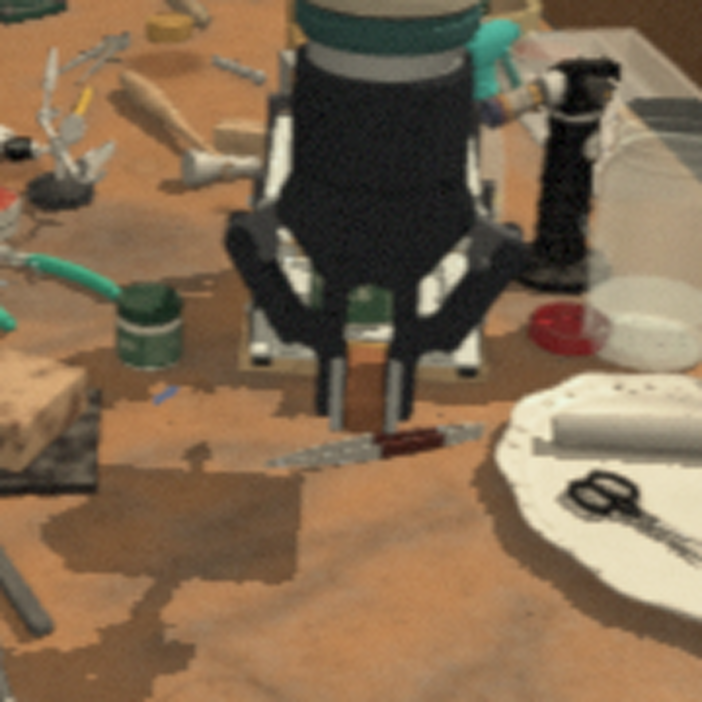

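View pics/top4.png

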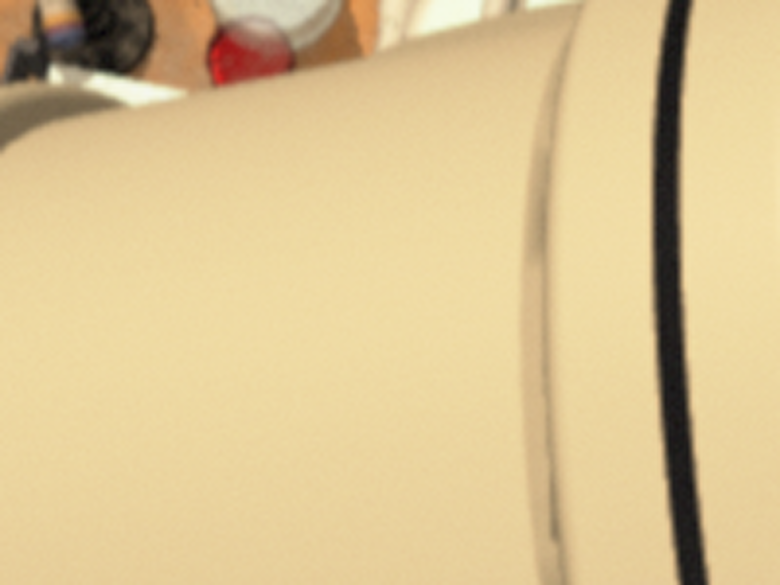

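The side view shows the tray behind the gripper with its rear runner ends at crop (262,353) and (465,367); the top view is blocked by the forearm. I'll check lateral alignment in the side camera.

```bash
python3 - <<'E'
from h import *
d=load("side",4);
f=lambda u,v:(270+u/3.9-.4,150+v/3.9-.4)
for nm,p in(("L",(262,353)),("R",(465,367))):
    print(nm,ray(d,*f(*p),102))
a=np.radians(1.3553*180/np.pi);e=np.array([np.cos(a),np.sin(a)]);n=np.array([-e[1],e[0]])
c=np.array([513.4,46.6])+110*e
print("pred rear L,R",c-50*e+55*n,c-50*e-55*n)
# predicted pixels for tray rear corners & rack features on side image
for nm,P in(("Lbot",[*(c-50*e+55*n),101]),("Rbot",[*(c-50*e-55*n),101]),("Ltop",[*(c-50*e+55*n),109]),("Rtop",[*(c-50*e-55*n),109])):
    u,v=proj(d,P)[0];print(nm,(u-270)*3.9,(v-150)*3.9)
d0=load("side",0)
c=d0["img"][160:250,320:410]
cv2.imwrite("pics/rk.png",cv2.resize(c,None,fx=6.6,fy=6.6,interpolation=cv2.INTER_CUBIC))
E
```

```text
L [478.36189925 125.05825987 102.        ]
R [574.61393821 100.69316195 102.        ]
pred rear L,R [472.50206698 116.97299962] [579.9578092   93.45144644]
Lbot 250.9713922014986 361.65367767064936
Rbot 477.82003243826085 373.89640487258157
Ltop 251.31725782444474 347.25861855347654
Rtop 479.1939553546911 359.39113138610765
```

View pics/rk.png

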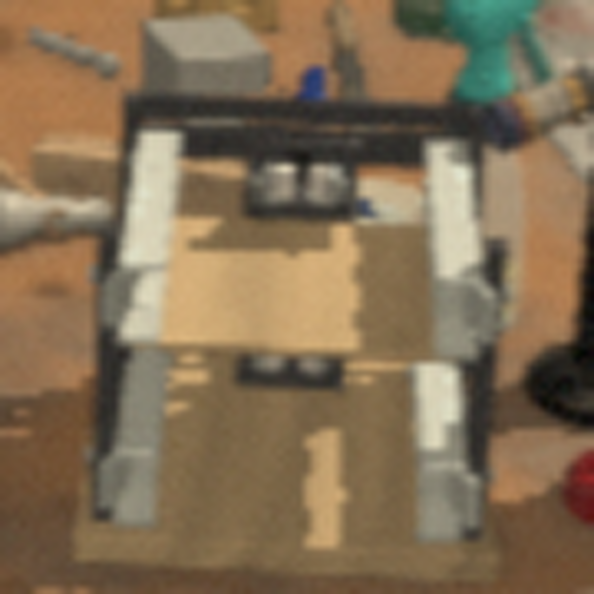

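```bash
python3 - <<'E'
from h import *
d=load("side",0)
e=np.array([np.cos(np.radians(77.8)),np.sin(np.radians(77.8))]);n=np.array([-e[1],e[0]])
f=lambda u,v:(320+u/6.6-.42,160+v/6.6-.42)
for nm,p in(("L far in",(183,135)),("L near in",(165,270)),("R far in",(425,145)),("R near in",(435,270)),("L far out",(133,135)),("R far out",(470,145))):
    X=ray(d,*f(*p),114)[:2]-OR; print(nm,"x %.1f y %.1f"%(X@e,X@n))
g=cv2.cvtColor(d["img"],cv2.COLOR_BGR2GRAY).astype(float)
for n_,x in(("a",0),("b",30),("c",60)):
    # intensity scan across rack at z=114
    W=np.arange(-75,76,0.5);P=np.array([[*(OR+e*x+n*w),114] for w in W]);uv=proj(d,P).astype(np.float32)
    pr=cv2.remap(g.astype(np.float32),uv[:,0].reshape(1,-1),uv[:,1].reshape(1,-1),cv2.INTER_LINEAR)[0]
    gr=np.gradient(pr)
    k=np.argsort(-abs(gr))[:14];print(x,sorted([(float(W[i]),round(float(gr[i]))) for i in k]))
d=load("top",0);g=cv2.cvtColor(d["img"],cv2.COLOR_BGR2GRAY).astype(np.float32)
for x in(-30,-10,10,30,50):
    W=np.arange(-75,76,0.5);P=np.array([[*(OR+e*x+n*w),114] for w in W]);uv=proj(d,P).astype(np.float32)
    pr=cv2.remap(g,uv[:,0].reshape(1,-1),uv[:,1].reshape(1,-1),cv2.INTER_LINEAR)[0]
    gr=np.gradient(pr)
    k=np.argsort(-abs(gr))[:14];print(x,sorted([(float(W[i]),round(float(gr[i]))) for i in k]))
E
```

```text
L far in x 73.2 y 46.4
L near in x -56.2 y 46.7
R far in x 73.1 y -44.5
R near in x -45.9 y -44.5
L far out x 71.1 y 65.2
R far out x 75.0 y -61.3
0 [(44.5, 9), (46.0, 9), (46.5, 9), (47.0, 9), (47.5, 8), (48.0, 8), (61.0, -11), (61.5, -11), (62.0, -10), (62.5, -12), (63.0, -15), (63.5, -16), (64.0, -16), (64.5, -15)]
30 [(-61.5, 13), (-61.0, 13), (-60.5, 12), (-60.0, 11), (-59.5, 12), (-59.0, 12), (-19.0, -13), (-18.5, -13), (-18.0, -12), (62.0, -11), (62.5, -16), (63.0, -16), (63.5, -16), (64.0, -18)]
60 [(-44.5, -13), (-44.0, -12), (-43.5, -12), (-43.0, -12), (-42.5, -12), (46.5, 12), (47.0, 12), (47.5, 12), (48.0, 12), (48.5, 12), (62.0, -14), (62.5, -14), (63.0, -14), (63.5, -13)]
-30 [(-64.0, 13), (-63.5, 16), (-63.0, 16), (-62.5, 16), (-62.0, 15), (-61.5, 13), (-61.0, 14), (-60.5, 13), (62.0, -13), (62.5, -14), (63.0, -15), (63.5, -15), (64.0, -12), (69.5, 12)]
-10 [(-64.0, 12), (-63.5, 17), (-63.0, 16), (-62.5, 16), (-62.0, 15), (-61.5, 12), (-61.0, 12), (62.5, -14), (63.0, -16), (63.5, -16), (64.0, -15), (69.0, 12), (69.5, 12), (70.0, 12)]
10 [(-62.5, 10), (61.0, -11), (61.5, -13), (62.0, -13), (62.5, -13), (63.0, -14), (63.5, -15), (64.0, -14), (64.5, -13), (65.0, -10), (69.0, 9), (69.5, 12), (70.0, 12), (70.5, 11)]
30 [(-63.0, 11), (-62.5, 11), (-62.0, 11), (61.5, -13), (62.0, -14), (62.5, -14), (63.0, -14), (63.5, -14), (64.0, -14), (64.5, -13), (65.0, -11), (69.5, 11), (70.0, 11), (70.5, 11)]
50 [(-64.5, 14), (-64.0, 14), (-63.5, 16), (-63.0, 21), (-62.5, 21), (-62.0, 21), (-61.5, 18), (-61.0, 13), (-15.0, 14), (-14.5, 14), (62.0, -15), (62.5, -16), (63.0, -16), (63.5, -14)]
```

Both cameras agree: the tray and rack show the same side-view offset (+1.4 mm), so aiming at the rack line is right. Fix the 2 mm lateral error and approach to x = −125.

>>> carry_out(
  series=[
    [[0.3,0.1,-0.05,0,0,-0.003,0.5],[1.1,0.2,-0.05,0,0,-0.003,0.5],[2.3,0.22,-0.05,0,0,-0.003,0.5],[3.5,0.22,-0.05,0,0,-0.003,0.5],[4.5,0.22,-0.05,0,0,-0.003,0.5]],
  ],
)

```text
clock: 6.77
eef_pos: [526.0, 93.7, 107.5]
tool_rot: [-3.141, -0.001, 1.362]
force: [-0.4, 0.0, -1.6]
width: 17.0
```

>>> carry_out(
  series=[
    [[0.6,0,0,0,0,0,0.5],[0.9,0,0,0,0,0,0.5],[1.0,0,0,0,0,0,0.5],[1.0,0,0,0,0,0,0.5],[1.0,0,0,0,0,0,0.5]],
  ],
)

```text
clock: 7.18
eef_pos: [527.6, 100.3, 107.6]
tool_rot: [-3.142, 0.001, 1.359]
force: [-0.2, 0.4, -2.9]
width: 17.4
```

```bash
python3 - <<'E'
from h import *
from cell import *
rack(-125,0,108,comp=(0,0,0))
rack(-125,0,108)
d=get_image("side");np.savez("side5.npz",**d)
cv2.imwrite("pics/side5.png",cv2.resize(d["img"][140:270,300:440],None,fx=4.5,fy=4.5,interpolation=cv2.INTER_CUBIC))
E
```

```text
tcp target [527.5 101.2]
t 7.18 pos [527.6 100.3 107.6] rot [-3.1416e+00  5.0000e-04  1.3591e+00] F [-0.2  0.4 -2.9] w 17.4
shift cm [ 0.08 -0.02 -0.04] rotvec [-0.     0.001  0.001] q [-0.6   0.72  0.57  1.96 -0.62  0.65  0.16]
tcp target [527.5 101.2]
t 7.18 pos [527.6 100.3 107.6] rot [-3.1416e+00  5.0000e-04  1.3591e+00] F [-0.2  0.4 -2.9] w 17.4
shift cm [ 0.02 -0.04  0.05] rotvec [-0.     0.001  0.001] q [-0.6   0.72  0.57  1.96 -0.62  0.65  0.16]
```

View pics/side5.png

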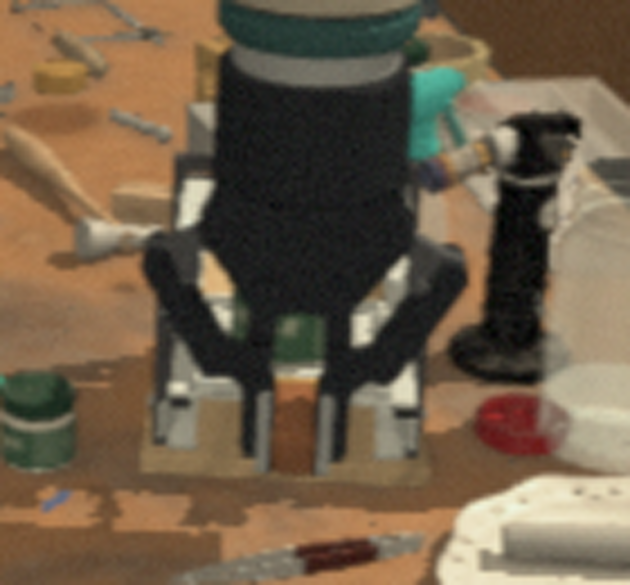

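>>> carry_out(
  series=[
    [[0.2,0,-0.1,0,0,0,0.5],[0.5,0,-0.13,0,0,0,0.5],[0.8,0,-0.13,0,0,0,0.5],[1.1,0,-0.13,0,0,0,0.5],[1.4,0,-0.13,0,0,0,0.5]],
  ],
)

```text
clock: 7.65
eef_pos: [530.7, 115.1, 108.9]
tool_rot: [-3.142, -0.0, 1.36]
force: [0.7, 0.5, -2.9]
width: 17.0
```

>>> carry_out(
  series=[
    [[0.3,0,0,0,0,0,0.5],[0.6,0,0,0,0,0,0.5],[0.9,0,0,0,0,0,0.5],[1.2,0,0,0,0,0,0.5],[1.2,0,0,0,0,0,0.5]],
  ],
)

```text
clock: 8.07
eef_pos: [533.3, 127.4, 108.8]
tool_rot: [-3.141, -0.0, 1.361]
force: [0.1, 1.2, -2.2]
width: 16.9
```

```bash
python3 - <<'E'
from h import *
rack(-98,0,109,comp=(0,0,0))
E
```

```text
tcp target [533.2 127.6]
t 8.07 pos [533.3 127.4 108.8] rot [-3.1415e+00 -5.0000e-04  1.3609e+00] F [ 0.1  1.2 -2.2] w 16.9
shift cm [ 0.02 -0.01 -0.02] rotvec [-0.    -0.     0.003] q [-0.65  0.73  0.57  1.92 -0.62  0.67  0.11]
```

Leading edge is past the flare with no force. Continue.

>>> carry_out(
  series=[
    [[0.3,0,0,0,0,0,0.5],[0.7,0,0,0,0,0,0.5],[1.1,0,0,0,0,0,0.5],[1.5,0,0,0,0,0,0.5],[1.8,0,0,0,0,0,0.5]],
  ],
)

```text
clock: 8.48
eef_pos: [537.0, 144.7, 108.8]
tool_rot: [-3.141, -0.0, 1.36]
force: [-0.7, -0.4, -2.5]
width: 17.0
```

>>> carry_out(
  series=[
    [[0.3,0,0,0,0,0,0.5],[0.7,0,0,0,0,0,0.5],[1.1,0,0,0,0,0,0.5],[1.5,0,0,0,0,0,0.5],[1.8,0,0,0,0,0,0.5]],
  ],
)

```text
clock: 8.9
eef_pos: [540.8, 162.2, 108.9]
tool_rot: [-3.142, -0.0, 1.36]
force: [0.1, 1.4, -1.9]
width: 17.4
```

```bash
python3 - <<'E'
from h import *
rack(-62,0,109,comp=(0,0,0))
E
```

```text
tcp target [540.9 162.8]
t 8.90 pos [540.8 162.2 108.9] rot [-3.1415e+00 -2.0000e-04  1.3602e+00] F [ 0.1  1.4 -1.9] w 17.4
shift cm [ 0.05 -0.01 -0.01] rotvec [-0.    -0.     0.002] q [-0.7   0.75  0.59  1.88 -0.63  0.7   0.04]
```

>>> carry_out(
  series=[
    [[0.3,0,0,0,0,0,0.5],[0.7,0,0,0,0,0,0.5],[1.1,0,0,0,0,0,0.5],[1.4,0,0,0,0,0,0.5],[1.7,0,0,0,0,0,0.5]],
  ],
)

```text
clock: 9.32
eef_pos: [544.3, 178.6, 108.9]
tool_rot: [-3.142, -0.0, 1.36]
force: [-0.1, 0.3, -2.6]
width: 17.0
```

>>> carry_out(
  series=[
    [[0.2,0,0,0,0,0,0.5],[0.4,0,0,0,0,0,0.5],[0.6,0,0,0,0,0,0.5],[0.8,0,0,0,0,0,0.5],[0.8,0,0,0,0,0,0.5]],
  ],
)

```text
clock: 9.73
eef_pos: [546.0, 186.5, 108.9]
tool_rot: [-3.142, -0.0, 1.36]
force: [-0.0, 0.2, -2.5]
width: 17.4
```

```bash
python3 - <<'E'
from h import *
rack(-37,0,109,comp=(0,0,0))
E
```

```text
tcp target [546.1 187.2]
t 9.73 pos [546.  186.5 108.9] rot [-3.1415e+00 -3.0000e-04  1.3602e+00] F [-0.   0.2 -2.5] w 17.4
shift cm [ 0.07 -0.   -0.01] rotvec [-0.    -0.     0.002] q [-0.74  0.77  0.59  1.85 -0.63  0.72 -0.  ]
```

>>> carry_out(
  series=[
    [[0.15,0,0,0,0,0,0.5],[0.3,0,0,0,0,0,0.5],[0.45,0,0,0,0,0,0.5],[0.6,0,0,0,0,0,0.5],[0.6,0,0,0,0,0,0.5]],
  ],
)

```text
clock: 10.15
eef_pos: [547.3, 192.3, 108.9]
tool_rot: [-3.142, -0.0, 1.36]
force: [0.4, -0.5, -1.8]
width: 17.1
```

>>> carry_out(
  series=[
    [[0.15,0,0,0,0,0,0.5],[0.3,0,0,0,0,0,0.5],[0.45,0,0,0,0,0,0.5],[0.6,0,0,0,0,0,0.5],[0.6,0,0,0,0,0,0.5]],
  ],
)

```text
clock: 10.57
eef_pos: [548.5, 198.3, 108.9]
tool_rot: [-3.142, -0.0, 1.36]
force: [0.2, 0.2, -2.5]
width: 16.7
```

>>> carry_out(
  series=[
    [[0.15,0,0,0,0,0,0.5],[0.3,0,0,0,0,0,0.5],[0.45,0,0,0,0,0,0.5],[0.6,0,0,0,0,0,0.5],[0.6,0,0,0,0,0,0.5]],
  ],
)

```text
clock: 10.98
eef_pos: [549.8, 203.2, 108.9]
tool_rot: [3.141, 0.001, 1.359]
force: [0.0, -1.2, -2.2]
width: 17.0
```

>>> carry_out(
  series=[
    [[0.15,0,0,0,0,0,0.5],[0.3,0,0,0,0,0,0.5],[0.45,0,0,0,0,0,0.5],[0.45,0,0,0,0,0,0.5]],
  ],
)

```text
clock: 11.32
eef_pos: [550.7, 207.7, 108.9]
tool_rot: [3.142, 0.001, 1.36]
force: [-0.1, -3.9, -2.7]
width: 17.0
```

Rollers felt from about x = −21, now 4 N. Ease on.

>>> carry_out(
  series=[
    [[0.1,0,0,0,0,0,0.5],[0.2,0,0,0,0,0,0.5],[0.3,0,0,0,0,0,0.5],[0.4,0,0,0,0,0,0.5],[0.4,0,0,0,0,0,0.5]],
  ],
)

```text
clock: 11.73
eef_pos: [551.5, 211.6, 108.9]
tool_rot: [3.142, 0.001, 1.36]
force: [0.2, -4.3, -1.6]
width: 17.2
```

>>> carry_out(
  series=[
    [[0.1,0,0,0,0,0,0.5],[0.2,0,0,0,0,0,0.5],[0.3,0,0,0,0,0,0.5],[0.3,0,0,0,0,0,0.5]],
  ],
)

```text
clock: 12.07
eef_pos: [552.6, 216.8, 108.9]
tool_rot: [3.141, -0.002, 1.361]
force: [1.7, 0.2, -3.8]
width: 16.8
```

Force dropped and the tray jumped: the catch snapped. Settle, then a very small further push to check.

>>> carry_out(
  series=[
    [[0,0,0,0,0,0,0.5],[0,0,0,0,0,0,0.5]],
  ],
)

```text
clock: 12.23
eef_pos: [552.6, 216.7, 109.0]
tool_rot: [3.141, -0.002, 1.361]
force: [2.1, 2.4, -3.4]
width: 17.2
```

>>> carry_out(
  series=[
    [[0.05,0,0,0,0,0,0.5],[0.1,0,0,0,0,0,0.5],[0.1,0,0,0,0,0,0.5]],
  ],
)

```text
clock: 12.48
eef_pos: [552.5, 216.7, 109.0]
tool_rot: [3.141, -0.001, 1.36]
force: [1.3, 3.1, -3.0]
width: 16.9
```

>>> carry_out(
  series=[
    [[0.05,0,0,0,0,0,0.5],[0.1,0,0,0,0,0,0.5],[0.15,0,0,0,0,0,0.5],[0.15,0,0,0,0,0,0.5]],
  ],
)

```text
clock: 12.82
eef_pos: [552.5, 216.7, 108.9]
tool_rot: [-3.141, 0.001, 1.36]
force: [-0.2, -0.5, -1.9]
width: 17.0
```

>>> carry_out(
  series=[
    [[0.05,0,0,0,0,0,0.5],[0.1,0,0,0,0,0,0.5],[0.1,0,0,0,0,0,0.5]],
  ],
)

```text
clock: 13.07
eef_pos: [552.6, 216.9, 108.8]
tool_rot: [-3.141, 0.002, 1.359]
force: [0.1, -3.3, -1.8]
width: 17.1
```

```bash
python3 - <<'E'
from h import *
rack(-4,0,109,comp=(0,0,0))
E
```

```text
tcp target [553.1 219.5]
t 13.07 pos [552.6 216.9 108.8] rot [-3.1412e+00  1.8000e-03  1.3591e+00] F [ 0.1 -3.3 -1.8] w 17.1
shift cm [ 0.26 -0.   -0.02] rotvec [-0.     0.002  0.001] q [-0.78  0.79  0.6   1.8  -0.62  0.76 -0.06]
```

Held stiffly both ways (force went +3 to −3 N with no motion): caught. Relax the push and lower the runners onto the ledges.

>>> carry_out(
  series=[
    [[-0.12,0,0.05,0,0,0,0.5],[-0.12,0,0.1,0,0,0,0.5],[-0.12,0,0.15,0,0,0,0.5],[-0.12,0,0.15,0,0,0,0.5]],
  ],
)

```text
clock: 13.4
eef_pos: [552.7, 216.8, 107.5]
tool_rot: [3.142, 0.0, 1.359]
force: [-0.4, -4.2, -0.8]
width: 16.8
```

```bash
python3 - <<'E'
from h import *
from cell import *
rack(-7,0,107,comp=(0,0,0))
d=get_image("side");np.savez("side6.npz",**d)
cv2.imwrite("pics/side6.png",cv2.resize(d["img"][130:260,300:440],None,fx=4.5,fy=4.5,interpolation=cv2.INTER_CUBIC))
E
```

```text
tcp target [552.5 216.5]
t 13.40 pos [552.7 216.8 107.5] rot [3.1415e+00 1.0000e-04 1.3595e+00] F [-0.4 -4.2 -0.8] w 16.8
shift cm [-0.03 -0.01  0.05] rotvec [0.    0.    0.002] q [-0.78  0.79  0.6   1.8  -0.63  0.75 -0.06]
```

View pics/side6.png

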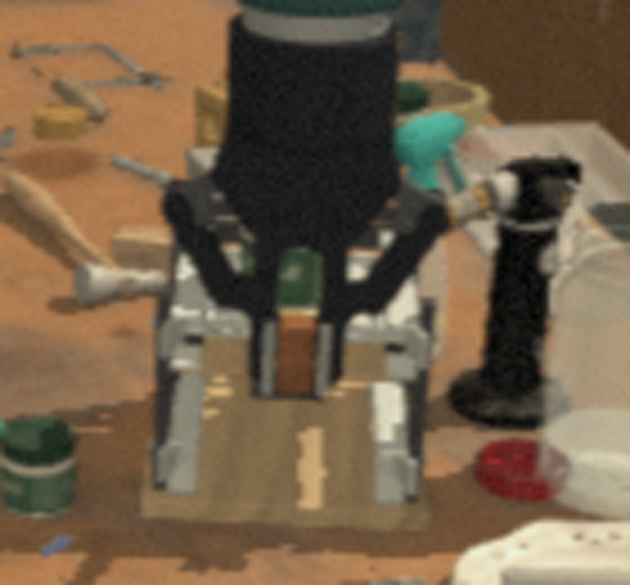

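The picture shows the tray deep in the top rails (rails around (190,330) and (400,330)) with the jar upright behind the handle. Pull test to confirm the hold.

>>> carry_out(
  series=[
    [[-0.05,0,0,0,0,0,0.5],[-0.1,0,0,0,0,0,0.5],[-0.15,0,0,0,0,0,0.5],[-0.15,0,0,0,0,0,0.5]],
  ],
)

```text
clock: 13.78
eef_pos: [552.6, 216.6, 107.5]
tool_rot: [3.141, -0.001, 1.36]
force: [0.1, 0.1, -1.0]
width: 17.1
```

>>> carry_out(
  series=[
    [[-0.05,0,0,0,0,0,0.5],[-0.1,0,0,0,0,0,0.5],[-0.15,0,0,0,0,0,0.5],[-0.15,0,0,0,0,0,0.5]],
  ],
)

```text
clock: 14.12
eef_pos: [552.5, 216.5, 107.6]
tool_rot: [3.141, -0.003, 1.361]
force: [1.8, 4.7, -1.7]
width: 16.9
```

```bash
python3 - <<'E'
from h import *
rack(-7,0,107,comp=(0,0,0))
E
```

```text
tcp target [552.5 216.5]
t 14.12 pos [552.5 216.5 107.6] rot [ 3.1409e+00 -3.1000e-03  1.3609e+00] F [ 1.8  4.7 -1.7] w 16.9
shift cm [ 0.01 -0.01  0.06] rotvec [ 0.001 -0.003  0.003] q [-0.78  0.79  0.6   1.8  -0.63  0.75 -0.05]
```

Holds against 4.7 N pull. Return to neutral force, seat fully, and release.

>>> carry_out(
  series=[
    [[0.08,0,0.05,0,0,0,0.5],[0.15,0,0.08,0,0,0,0.5],[0.15,0,0.08,0,0,0,0.5]],
  ],
)

```text
clock: 14.37
eef_pos: [552.5, 216.4, 106.8]
tool_rot: [3.141, -0.001, 1.36]
force: [1.3, 3.2, -0.1]
width: 17.4
```

>>> carry_out(
  series=[
    [[0,0,0,0,0,0,2.2],[0,0,0,0,0,0,3],[0,0,0,0,0,0,4],[0,0,0,0,0,0,4.5],[0,0,0,0,0,0,4.5]],
  ],
)

```text
clock: 14.78
eef_pos: [552.1, 215.0, 106.5]
tool_rot: [-3.141, 0.001, 1.359]
force: [0.4, 0.2, -0.3]
width: 45.2
```

Open and free. Straight up, then back clear.

>>> carry_out(
  series=[
    [[0,0,-1,0,0,0,4.5],[0,0,-3,0,0,0,4.5],[0,0,-6,0,0,0,4.5],[0,0,-9,0,0,0,4.5],[0,0,-12,0,0,0,4.5]],
  ],
)

```text
clock: 15.2
eef_pos: [552.1, 215.1, 228.5]
tool_rot: [-3.142, 0.001, 1.359]
force: [0.8, -0.8, -0.3]
width: 45.3
```

>>> carry_out(
  series=[
    [[-3,0,-2,0,0,0,4.5],[-7,2,-3,0,0,0,4.5],[-11,4,-3,0,0,0,4.5],[-15,6,-3,0,0,0,4.5],[-19,8,-3,0,0,0,4.5]],
  ],
)

```text
clock: 15.62
eef_pos: [587.6, 24.1, 258.0]
tool_rot: [3.14, -0.001, 1.36]
force: [0.6, -0.0, -0.5]
width: 45.4
```

>>> carry_out(
  series=[
    [[-4,0,0,0,0,0,4.5],[-8,0,0,0,0,0,4.5],[-12,0,0,0,0,0,4.5],[-14,0,0,0,0,0,4.5],[-14,0,0,0,0,0,4.5]],
  ],
)

```text
clock: 16.03
eef_pos: [556.0, -118.4, 258.3]
tool_rot: [3.14, 0.004, 1.35]
force: [-0.6, -1.0, -0.1]
width: 45.1
```

```bash
python3 - <<'E'
from h import *
from cell import *
for n in("side","top"):
    d=get_image(n);np.savez(f"{n}7.npz",**d)
    c=d["img"][140:260,310:430] if n=="side" else d["img"][120:340,150:400]
    f=4.8 if n=="side" else 2.7
    cv2.imwrite(f"pics/{n}7.png",cv2.resize(c,None,fx=f,fy=f,interpolation=cv2.INTER_CUBIC))
s=read_state();print(s["clock"],s["eef_pos"],s["force"])
E
```

```text
16.1333 [ 557.83926519 -111.924347    257.32960487] [0.28186841 1.41531331 0.80930489]
```

View pics/side7.png

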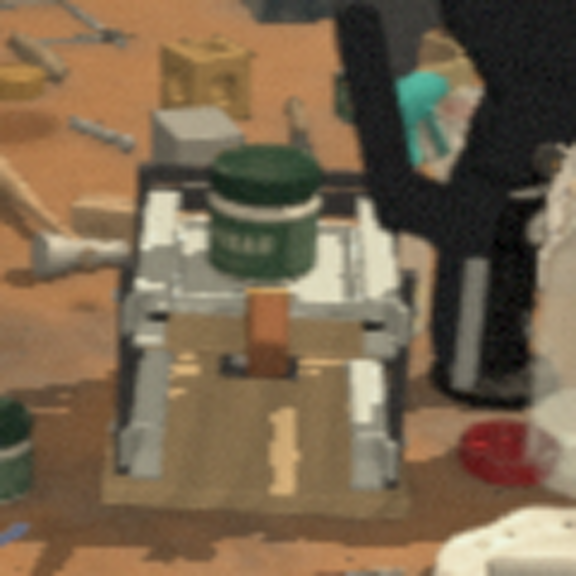

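View pics/top7.png

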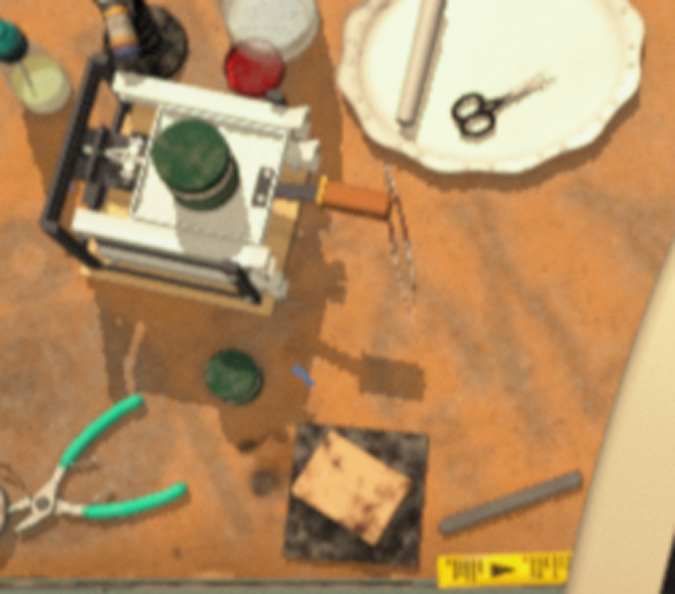

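```bash
python3 - <<'E'
from h import *
d=load("top",7);P=cloud(d);Z=P[...,2];hsv=cv2.cvtColor(d["img"],cv2.COLOR_BGR2HSV)
e=np.array([np.cos(np.radians(77.8)),np.sin(np.radians(77.8))]);n=np.array([-e[1],e[0]])
U=(P[...,:2]-OR)@e;W=(P[...,:2]-OR)@n
k=(abs(W)<42)&(abs(U)<80)&(hsv[...,1]<60)&(abs(Z-108)<10)
A=np.c_[U[k],W[k],np.ones(k.sum())];print("plate z,slopes",np.linalg.lstsq(A,Z[k],rcond=None)[0],"U range",np.percentile(U[k],[1,99]))
k=(abs(Z-162)<5)&(abs(U)<60)&(abs(W)<60);j=P[k];c,r=cv2.minEnclosingCircle(j[:,:2].astype(np.float32))
print("jar top",np.median(j[:,2]),"u,w",(np.array(c)-OR)@e,(np.array(c)-OR)@n,r)
k=(abs(Z-128)<12)&(U<-75)&(U>-150)&(abs(W)<25)&(hsv[...,1]>90);print("handle",np.percentile(U[k],[1,50,99]),np.median(W[k]),np.percentile(Z[k],50))
i=d["img"][150:220,165:235];cv2.imwrite("pics/catch.png",cv2.resize(i,None,fx=8,fy=8,interpolation=cv2.INTER_CUBIC))
def brick(d):
    P=cloud(d);k=(abs(P[...,2]-38)<4);k[:270]=0;k[340:]=0;k[:,:240]=0;k[:,320:]=0;return np.median(P[k],0)
print("brick",brick(load("top",0)),brick(d))
E
```

```text
plate z,slopes [-7.73106992e-03 -2.45910936e-04  1.09066526e+02] U range [-65.23396047  78.94248645]
jar top 162.26443806316945 u,w -3.3273669339965086 2.9687373290225514 26.58330726623535
handle [-141.64475722 -114.96800971  -86.74707709] 1.655163442132262 132.11351197980133
brick [354.09287987 222.24475526  37.60808773] [355.57996145 222.31140582  37.54220666]
```

View pics/catch.png

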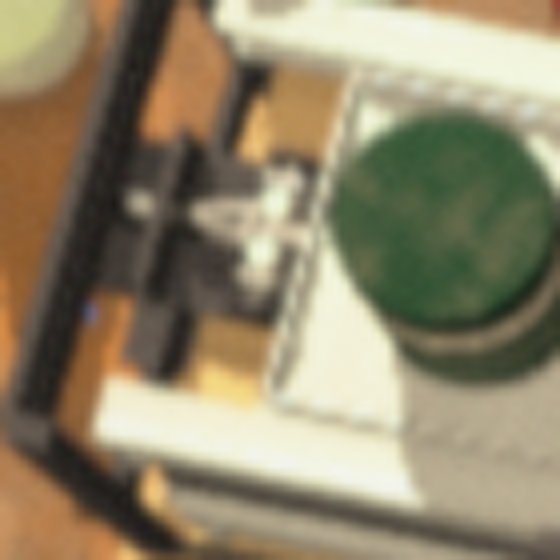

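```bash
python3 -c "
from cell import *
print(finish_job())"
```

```text
the job is handed in; nothing more can be done
None
```

The tray is in the top rails with the flux jar still standing on it. The spring catch has snapped, and I released the handle and handed the job in at about 16 s.

**What I did:** I used the top rails because the big jar (54 mm) was the load. I gripped the handle across its width, lifted the tray level and lined it up with the rack. I eased it in without feeling any rail contact.

**Catch:** I felt the rollers at up to about 4 N, then the force dropped as the tray jumped forward. The tray then held without moving under about 3–4 N of push and 4.7 N of pull.

**Last checks from the cameras:**
- **Tray:** the plate is about 109 mm above the bench and tilts about 8 mrad. Its centre is about 5 mm before the rack origin.
- **Jar:** it is upright with its lid at 162 mm, within a few millimetres of the tray's centre.
- **Catch:** the rollers appear closed behind the spear's shoulders.
- **Brick:** its measured position changed by 1.5 mm, which is within the measuring error.
- **Arm:** it stands clear of everything.

**What disagreed or is unconfirmed:**
- The top and side cameras differed by about 1.5–2 mm sideways. Tray and rack showed the same offset, so it cancelled out.
- The last top view put the jar 3 mm and the handle 1.7 mm off my rack centreline. I read this as calibration error.
- The highest push I read was only about 4 N, below the stated 6–12 N. The peak probably fell between readings.
- The roller and buffer values themselves cannot be read, so the catch rests on the pull test and the picture.

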